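# Lock the punch's stop screw with its jam nut

## Task

Lock the setting of the hand punch's stop screw. Seat the holding key fully down on the screw's square head with its handle lying on the ledge, just beside the stop pin, and let go of it; then swing the jam nut's lever clockwise (seen from above) until the nut comes up against its seat and pull it firmly tight, about 12 newtons at the lever's knob and never over 18, without letting the screw lose its setting or touching the key. Leave the key on the screw and the lever where it is tight, and do not knock the other things about.

Things in the scene. Friction and masses are not known exactly. Their poses are not given: they have to be found in the camera images.
- punch: Fixed grey hand punch base, yaw within 0.3 rad of 0. Plate 12 mm thick, x -100 to +140, y +-100 mm. Origin on the stop screw's axis at bench height, z up. On it: the upright stop screw; a ledge block 24 x 24 mm at (0, -70) mm, top 66 mm up, level with the screw's shoulder; the stop pin; a low punch frame 45 x 100 mm at x +115 mm, 109 mm high.
- stop_pin: Fixed upright steel pin, 10 mm in diameter, axis at (-16, -70) mm in the punch's frame, top 86 mm above the bench. As the nut tightens the screw tries to turn along, and the seated key's handle comes to bear on the pin's +x side, 70 mm from the screw's axis. Origin on its axis, 12 mm above the bench.
- screw_shoulder (a point): Point on the screw's axis on its shoulder (collar 32 mm in diameter, 66 mm above the bench), where the seated key's underside rests. Above it the square head: 20 mm across flats, 17 mm high, the top 5 mm tapered to 13.6 mm. Its flats are parallel to the punch's x and y when joint screw reads 0.
- screw (a joint): Turn of the stop screw, rad, growing clockwise from above; starts within 0.04 of 0. Only 0.05 N m of friction keeps it from turning. This is the setting, lost beyond 0.3 rad either way; the key's play on the square and beside the pin uses up part of that.
- nut: The jam nut (brass hexagon under the shoulder) with its lever; origin on the screw's axis at bench height. Clockwise from above tightens. It runs freely (0.025 N m) for 0.9 to 1.5 rad, different each time and to be felt, to its seat; then the screw follows through the key's play until the handle meets the pin, and load climbs some 3 N per mm at the knob. Pin force is about 1.2 times the knob's.
- nut_knob (a point): Centre of the top of the upright knob on the jam nut's lever: a steel cylinder 16 mm in diameter, 44 to 97 mm above the bench, 70 mm from the screw's axis. A 10 mm round bar 50 mm above the bench joins it to the brass hexagonal nut under the shoulder. It starts on the punch's -x side and swings clockwise towards its +y side.
- key: Loose holding key, dark steel, about 140 g, lying flat, tab up. Origin: socket centre at the underside; x along the handle, z up. Head 34 x 34 mm with a square through socket 21.4 mm wide (sides along x and y); handle 16 mm wide, 10 mm thick, to x +87 mm; upright grip tab. Seated, the handle points along the punch's -y.
- key_socket (a point): Centre of the key's square socket at the underside (same as the key's origin).
- key_end (a point): Point on the key's handle 70 mm from the socket's centre, 5 mm above the underside: the part that meets the stop pin.
- key_tab (a point): Centre of the top of the key's upright grip tab: 24 mm long along the handle, 12 mm thick across it, 36 mm from the socket's centre, its top 52 mm above the key's underside.
- spanner: Bystander: a flat bright open-ended spanner, 95 mm long, 6 mm thick, with no tab and no square socket; not the key. Origin near its jaw end, underside. Key and spanner may lie in each other's place.
- bur_block: Bystander: wooden block 50 x 110 x 28 mm with thin burs standing up to 66 mm. Origin: centre of its underside.
- bench_brush: Bystander: flat wooden brush about 200 mm long. Origin: underside, near its bristles.
- abrasive_drum: Bystander: black upright cylinder 38 mm in diameter, 50 mm high. Origin: centre of its underside.
- mandrel_stub: Bystander: brass upright cylinder 26 mm in diameter with a thin steel stem, 60 mm high in all. Origin: centre of its underside.
- needle_file: Bystander: thin file 150 mm long with a wooden handle, lying flat. Origin: underside, near its middle.
- solder_dish: Bystander: white dish 64 mm wide, 28 mm high. Origin: centre of its underside.
There are look-alikes about, which are no part of the job. There is more than one size of the key; the one meant has the size given above.

How it is judged:
By the outcome, as a careful person would: the job done as asked, in the order asked, and still so for the second after the job is handed in, with the robot touching nothing.
It also fails if it takes over 67 s, if anything falls off the work surface, if the arm or the gripper's body presses on something with over 40 N, if the wrist force passes 120 N, or if a joint passes its speed limit or range.

## Robot

A 6-joint arm with a two-finger parallel gripper is mounted at the origin on the work surface. World frame = base frame: x ahead of the robot, y to its left, z up, the work surface at z = 0. Lengths are in m, angles in rad, forces in N, time in s.
With the tool pointing down it reaches from about 0.25 to 0.8 m from the base axis. Payload 3.9 kg.
Tool frame: the origin (TCP) lies midway between the tips of the shut fingers; the grasp point (between the pads) lies 19 mm behind it (hold_point_z is the distance from the TCP to the grasp point, in m); z points along the fingers, y is the line along which they close (so a half turn about z gives the same grasp; the last joint's range is limited). The gripper opens to 85 mm and grips with 20 to 120 N. Pads are 22 mm wide; open, the fingers measure 114 mm over their backs; the gripper's body (76 mm by 85 mm) begins 54 mm behind the grasp point. The pads swing forward as they close: fully open they stand 13 mm farther back than shut.
Start: joints at [1.123, 0.26, -0.138, 1.173, 0, 1.571], TCP at [0.227, 0.473, 0.231] pointing down, gripper open.
Joint ranges: [-2.78, 2.78], [-0.83, 1.72], [-1.28, 1.37], [-1.9, 2.12], [-1.57, 1.48], [-3.14, 3.14]. Speed limits (rad/s): [2.57, 2.57, 3.14, 3.14, 3.14, 3.14].

## Interface

Orientations are given as a unit quaternion [x, y, z, w].
In Python, from workcell import goto, servo_line, move_joints, set_gripper, sleep, solve_ik, grab_frame, Unreachable, close_job, current_time_s, current_joints, current_joint_vel, current_tau, current_tcp_pos, current_eef_rot, current_force, current_wrist_torque, current_finger_gap, current_grip_force, hold_point_z gives the robot as it stands. The module is installed in compiled form; this text tells all that it offers. Calls block until the motion is done:
- goto(position, orientation): joint-space move of the TCP to a pose.
- servo_line(position, rotation=None, rate=0.15): straight line of the TCP; rotation=None keeps the orientation; rate is the mean speed in m/s.
- move_joints(angles): joint-space move.
- set_gripper(opening): finger opening in m; the grip force is fixed at half the most; returns when the fingers have stopped.
- sleep(seconds).
- solve_ik(position, orientation): joint angles nearest the present ones, or None.
- grab_frame(name): name is "side" or "top" or "wrist"; returns a dict with "img" (480x640x3 uint8, red, green, blue), "depth" (480x640 float32, m along the optical axis (not along the pixel's ray), 0 where there is no reading), "fx", "fy", "cx", "cy" (pixels), "k1" (the pictures are not rectified: a ray, as slopes to the right and down, at radius r is drawn at 1 + k1 r^2 times it, then the intrinsics apply), "cam_to_world" (4x4, takes a point from camera to world coordinates); the wrist camera has in their place "hand_eye" (4x4, takes a point from camera to tool coordinates, whose origin is the TCP and whose axes are the flange's). Camera axes: x right, y up, looking along -z (the intrinsics and any distortion apply to the point x, -y, -z); pixel columns grow to the right and rows downward; lengths in m; the calibration is good to about 2 mm. A picture is of the moment at which its call begins: read the wrist's pose just before it.
A pose or a line that the arm cannot do raises Unreachable and nothing moves.
- close_job(): hands the job in; it is judged then, once.
Readings, each from a call of its own:
- current_time_s(): time.
- current_joints(): joint angles.
- current_joint_vel(): joint speeds.
- current_tau(): joint torques, N m.
- current_tcp_pos(): TCP position.
- current_eef_rot(): TCP orientation.
- current_force(): force on the tool from outside, world axes, zero at the start.
- current_wrist_torque(): the same for the moment, N m.
- current_finger_gap(): finger opening in m.
- current_grip_force(): force on a finger pad.
Only numpy, scipy, OpenCV 4.12 (cv2) and the standard library are available. Lean on these libraries where they do the work, as an engineer would, in place of code of your own. Each camera call takes 0.05 s, during which the arm holds its last target. There are 200 camera calls.

## Working session

There is one attempt and no reset: what is moved stays moved. The work goes in short steps, each a Python script; the robot and the scene stay as the last script left them, time stands still between calls to the robot, and variables do not carry over. Pictures are saved under pics/ and viewed, at most 10 in all, crops included, and the job is handed in when it is done.

```bash
mkdir -p pics; cat > h.py <<'E'
import numpy as np, cv2
from workcell import *
from scipy.spatial.transform import Rotation as R
def cloud(f, M=None):
    d=f["depth"]; v,u=np.mgrid[0:480,0:640]
    K=np.array([[f["fx"],0,f["cx"]],[0,f["fy"],f["cy"]],[0,0,1]])
    x=(u-f["cx"])/f["fx"]; y=(v-f["cy"])/f["fy"]
    a,b=x.copy(),y.copy()
    for _ in range(8):
        s=1+f["k1"]*(a*a+b*b); a,b=x/s,y/s
    P=np.stack([a*d,-b*d,-d,np.ones_like(d)],-1)
    M=f["cam_to_world"] if M is None else M
    return (P@np.asarray(M).T)[...,:3]
def wristM(f,p,q):
    T=np.eye(4);T[:3,:3]=R.from_quat(q).as_matrix();T[:3,3]=p
    return T@np.asarray(f["hand_eye"])
def down(th):  # tool z down, tool y axis (closing) at angle th in world
    y=np.array([np.cos(th),np.sin(th),0]);z=np.array([0,0,-1.]);x=np.cross(y,z)
    return R.from_matrix(np.stack([x,y,z],1)).as_quat()
def save(n,img): cv2.imwrite(f"pics/{n}.png",img[...,::-1])
E
python3 - <<'E'
from h import *
for n in("top","side"):
    f=grab_frame(n); save(n,f["img"]); np.savez(n,img=f["img"],P=cloud(f),d=f["depth"])
print(current_time_s(),current_eef_rot(),hold_point_z() if callable(hold_point_z) else hold_point_z, current_tcp_pos())
E
```

```text
0.1 [ 2.22046285e-01  9.75035724e-01 -8.63508060e-04 -1.96437430e-04] 0.0187 [0.22706285 0.47268206 0.23053425]
```

View pics/top.png

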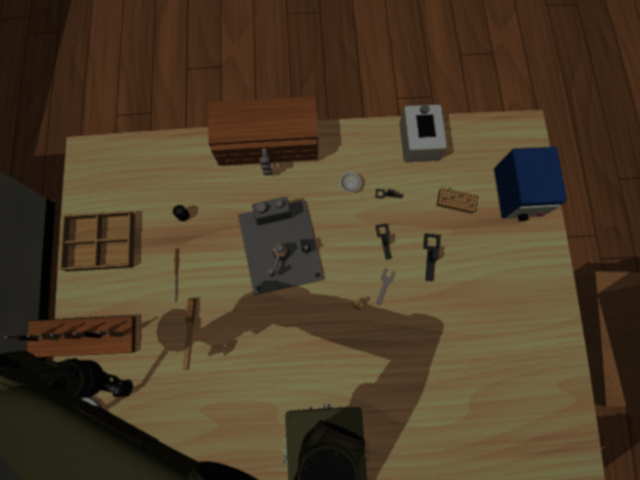

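View pics/side.png

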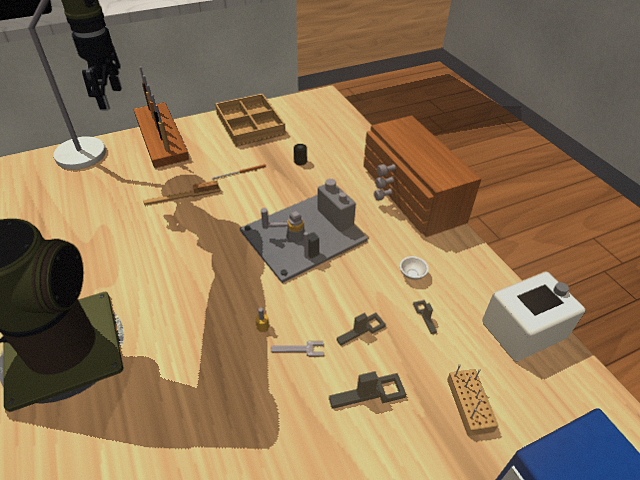

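The top picture shows three key-like objects, at (384,240), (432,255) and (390,194), plus the spanner at (386,286). The punch is at (280,248). I'll measure the three before choosing.

```bash
python3 - <<'E'
from h import *
t=np.load("top.npz"); s=np.load("side.npz")
P=t["P"];Q=s["P"]
for (u,v) in [(384,240),(432,255),(390,194),(280,248)]:
    print(u,v,P[v,u].round(3))
H=(Q[...,2]>.005)&(s["d"]>0)
for n,(u,v) in dict(A=(384,240),B=(432,255),C=(390,194)).items():
    c=P[v,u,:2]
    for nm,X,d in(("top",P,t["d"]),("side",Q,s["d"])):
        m=(np.hypot(X[...,0]-c[0],X[...,1]-c[1])<.09)&(X[...,2]>.005)&(X[...,2]<.09)&(d>0)
        nl,lab=cv2.connectedComponents(m.astype(np.uint8))
        for k in range(1,nl):
            x=X[lab==k]
            if len(x)<60: continue
            r=cv2.minAreaRect(x[:,:2].astype(np.float32)); print(n,nm,len(x),np.round(r[0],3),np.round(r[1],3),round(r[2],1),"zmax",x[:,2].max().round(3), "med",np.median(x[:,2]).round(3))
a=cv2.resize(s["img"][285:415,320:450],(600,600),interpolation=cv2.INTER_CUBIC)
save("crop_keys",a)
b=cv2.resize(t["img"][185:300,230:330],(522,600),interpolation=cv2.INTER_CUBIC)
save("crop_punch",np.clip(b.astype(int)*2,0,255).astype(np.uint8))
E
```

```text
384 240 [ 0.546 -0.199  0.043]
432 255 [ 0.492 -0.324  0.061]
390 194 [ 0.686 -0.233  0.023]
280 248 [0.531 0.089 0.085]
A top 248 [ 0.551 -0.206] [0.101 0.035] 11.1 zmax 0.056 med 0.01
A side 603 [ 0.552 -0.205] [0.106 0.036] 7.3 zmax 0.057 med 0.012
B top 461 [ 0.496 -0.335] [0.047 0.137] 82.0 zmax 0.075 med 0.014
B side 1350 [ 0.498 -0.332] [0.047 0.137] 79.4 zmax 0.073 med 0.015
C top 133 [ 0.695 -0.231] [0.08  0.032] 86.9 zmax 0.043 med 0.01
C side 309 [ 0.691 -0.23 ] [0.083 0.029] 72.8 zmax 0.044 med 0.011
```

View pics/crop_keys.png

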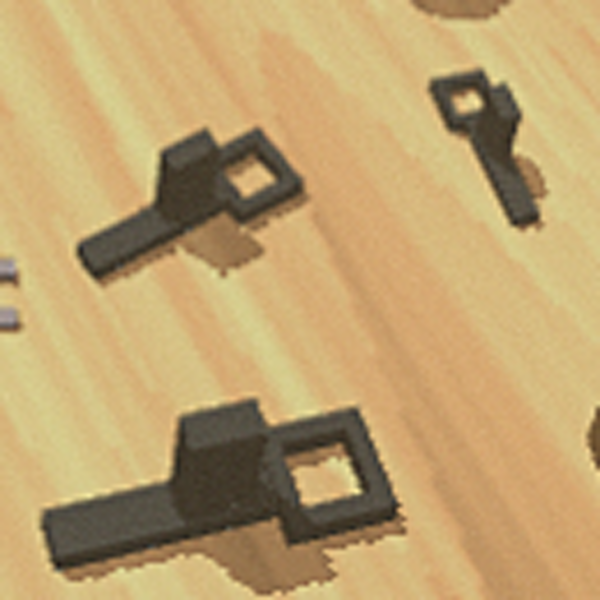

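View pics/crop_punch.png

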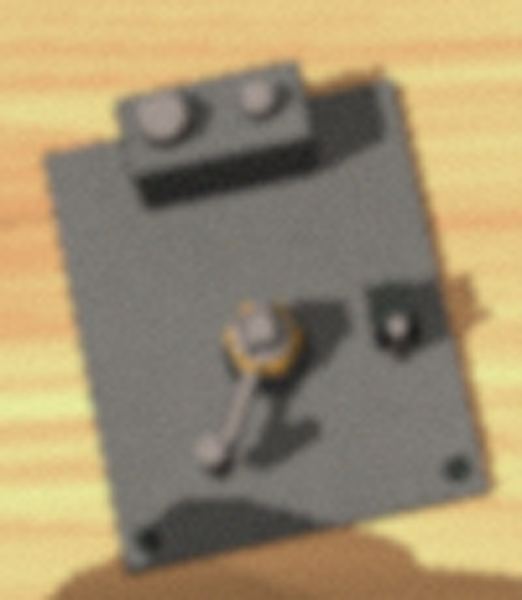

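The keys by size: A at (384,240) is 104 x 35 mm with its top at 57 mm, B at (432,255) is 137 x 47 mm, and C at (390,194) is 81 x 30 mm. A matches the 104 x 34 mm in the description. The crop shows A with a square socket, a tab and dark steel, so A is the key. Next I'll look at it and at the punch with the wrist camera.

```bash
python3 - <<'E'
from h import *
for th in (99,-81,279):
  for nm,p,t in(("key",(.547,-.206,.25),th),("punch",(.53,.02,.12),th+92)):
    j=solve_ik(np.array(p),down(np.radians(t))); print(nm,t,None if j is None else np.round(j,2))
import sys
def look(n,p,th):
    goto(np.array(p),down(np.radians(th))); sleep(.2)
    tp,q=np.array(current_tcp_pos()),current_eef_rot()
    f=grab_frame("wrist"); M=wristM(f,tp,q); save(n,f["img"]); P=cloud(f,M)
    np.savez(n,img=f["img"],P=P,d=f["depth"],M=M,K=[f[k] for k in("fx","fy","cx","cy","k1")])
    print(n,tp.round(3),M[:3,3].round(3),current_time_s(),np.round(current_force(),2))
look("w_punch",(.50,.10,.30),-81+92 if False else 11)
look("w_key",(.547,-.206,.27),99)
E
```

```text
key 99 [-0.36  0.36  0.05  1.27  0.   -0.52]
punch 191 [ 0.04  0.34 -0.33  0.9   0.   -1.73]
key -81 [-0.36  0.36  0.05  1.27  0.    2.62]
punch 11 [ 0.04  0.34 -0.33  0.9   0.    1.42]
key 279 [-0.36  0.36  0.05  1.27  0.    2.62]
punch 371 [ 0.04  0.34 -0.33  0.9   0.    1.42]
w_punch [0.5   0.101 0.3  ] [0.484 0.184 0.442] 2.0583 [ 0.96 -0.16  0.63]
w_key [ 0.547 -0.206  0.27 ] [ 0.465 -0.218  0.412] 4.125 [-0.3  -1.09  0.45]
```

View pics/w_punch.png

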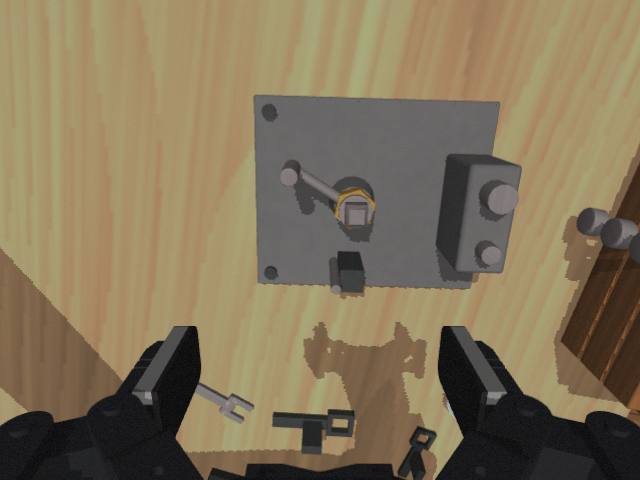

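View pics/w_key.png

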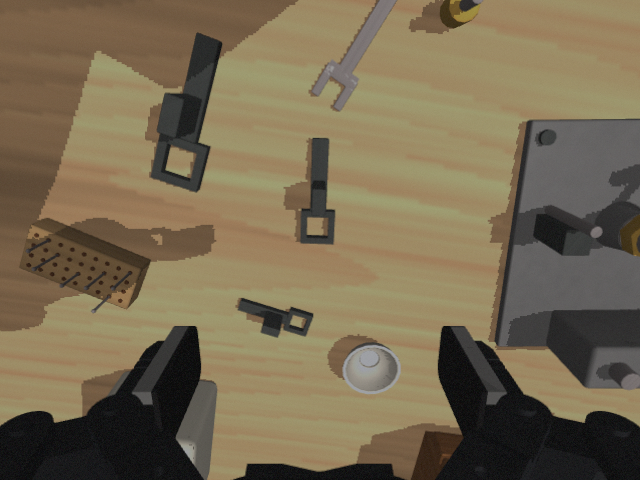

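In the wrist views the key lies at (318,190), its socket at (317,226) and its tab beside the socket. The punch view shows the square head at (356,214), the knob at (289,176), the pin at (337,289) and the ledge at (350,272). I'll get positions from the depth.

```bash
cat > m.py <<'E'
from h import *
def blob(P,d,u,v,z0,z1,rad):
    m=(d>0)&(P[...,2]>z0)&(P[...,2]<z1)
    vv,uu=np.mgrid[0:480,0:640]; m&=np.hypot(uu-u,vv-v)<rad
    x=P[m]; r=cv2.minAreaRect(x[:,:2].astype(np.float32))
    return x,r
def show(n,x,r): print(n,len(x),"mean",x.mean(0).round(4),"rect",np.round(r[0],4),np.round(r[1],4),round(r[2],2),"zmed",np.median(x[:,2]).round(4))
E
python3 - <<'E'
from m import *
a=np.load("w_punch.npz");P,d=a["P"],a["d"]
for n,u,v,z0,z1,rad in(("plate",378,190,.008,.016,160),("sq",356,214,.080,.088,22),("shoulder",356,205,.061,.070,30),("knob",289,176,.092,.102,20),("pin",336,289,.081,.091,14),("ledge",350,260,.061,.07,25),("frame",480,210,.104,.114,80)):
    show(n,*blob(P,d,u,v,z0,z1,rad))
a=np.load("w_key.npz");P,d=a["P"],a["d"]
for n,u,v,z0,z1,rad in(("key",318,190,.006,.014,75),("tab",318,185,.045,.06,30),("table",400,190,-.02,.02,20)):
    x,r=blob(P,d,u,v,z0,z1,rad);show(n,x,r)
    if n=="key":
        al=np.radians(r[2] if r[1][0]>r[1][1] else r[2]-90); e=np.array([np.cos(al),np.sin(al)])
        w=(x[:,:2]-r[0])@e; k=(x[:,:2]-r[0])@[-e[1],e[0]]
        print(np.degrees(al)); 
        for s in(1,-1): q=w*s>.02; print(s,np.percentile(k[q],[2,50,98]).round(4))
        # handle centreline direction
        q=(w<-0.0);A=np.polyfit(w[q],k[q],1);print("handle fit",np.degrees(np.arctan(A[0])),A[1])
    
# edges of plate for yaw
a=np.load("w_punch.npz");M=a["M"];fx,fy,cx,cy,k1=a["K"]
def px(pts,z):
    pts=np.array(pts,float); x=(pts-[cx,cy])/[fx,fy]; y=x.copy()
    for _ in range(8): y=x/(1+k1*(y**2).sum(1,keepdims=True))
    D=np.c_[y[:,0],-y[:,1],-np.ones(len(y))]@M[:3,:3].T
    return M[:3,3]+D*((z-M[2,3])/D[:,2:])
c=px([[255,95],[499,102],[258,283],[471,289]],.012);print(c.round(4))
for i,j in((0,1),(2,3),(2,0),(3,1)):
    e=c[j]-c[i];print(np.degrees(np.arctan2(e[1],e[0])).round(2),np.linalg.norm(e).round(4))
print("sq,knob,pin by ray",px([[356,214]],.083),px([[289,176]],.097),px([[336.5,289]],.086))
save("cp",cv2.resize(a["img"][140:310,260:400],(660,800)[:2] if False else (494,600),interpolation=cv2.INTER_CUBIC))
E
```

```text
plate 34466 mean [0.5442 0.1061 0.0118] rect [0.5557 0.0949] [0.241  0.2004] 9.68 zmed 0.0118
sq 355 mean [0.5356 0.0922 0.0823] rect [0.5358 0.0926] [0.018  0.0184] 10.94 zmed 0.0824
shoulder 366 mean [0.5334 0.0963 0.0658] rect [0.5357 0.092 ] [0.0307 0.0303] 10.9 zmed 0.0658
knob 289 mean [0.471  0.1181 0.0965] rect [0.4709 0.1176] [0.0152 0.0151] 74.18 zmed 0.0966
pin 97 mean [0.5313 0.0208 0.0851] rect [0.5313 0.0205] [0.0092 0.0094] 39.53 zmed 0.0854
ledge 415 mean [0.5452 0.0279 0.0655] rect [0.5429 0.0266] [0.0313 0.0161] 9.0 zmed 0.0657
frame 1046 mean [0.6465 0.1243 0.1076] rect [0.6473 0.1129] [0.026  0.0706] 4.17 zmed 0.1083
key 1461 mean [ 0.5525 -0.2058  0.0097] rect [ 0.5524 -0.206 ] [0.1044 0.0339] 7.64 zmed 0.0097
7.635436058044434
1 [-0.0168 -0.0005  0.0164]
-1 [-0.007   0.0007  0.0084]
handle fit -0.906433215605113 8.069802280316392e-05
tab 367 mean [ 0.5501 -0.206   0.0515] rect [ 0.5507 -0.2059] [0.0233 0.0119] 6.81 zmed 0.0516
table 1239 mean [ 5.384e-01 -1.251e-01 -2.000e-04] rect [ 0.5386 -0.1249] [0.0394 0.0386] 10.53 zmed -0.0002
[[ 0.4232  0.1736  0.012 ]
 [ 0.6561  0.2124  0.012 ]
 [ 0.4549 -0.0226  0.012 ]
 [ 0.6911  0.0162  0.012 ]]
9.48 0.2361
9.34 0.2394
99.18 0.1987
100.12 0.1993
sq,knob,pin by ray [[0.53504    0.09424032 0.083     ]] [[0.47175006 0.11870615 0.097     ]] [[0.53271558 0.02092366 0.086     ]]
```

View pics/cp.png

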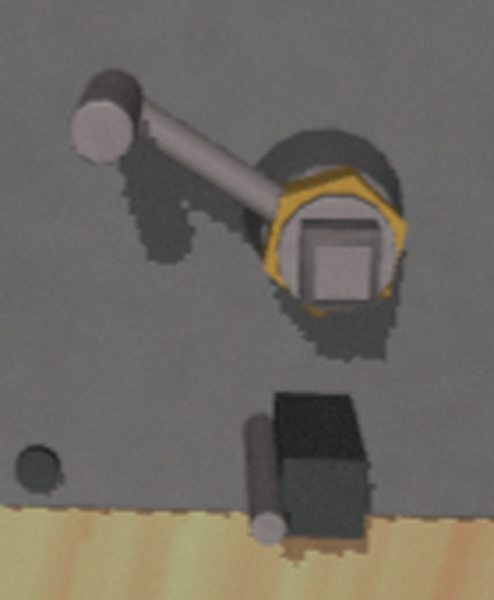

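```bash
python3 - <<'E'
from m import *
g=np.array([.5511,-.2060]); q=down(np.radians(7.2-90))
set_gripper(.05)
goto(np.array([*g,.10]),q); servo_line(np.array([*g,.016]),rate=.1)
print("at",np.round(current_tcp_pos(),4),np.round(current_force(),2))
set_gripper(0.0); print("gap",current_finger_gap(),current_grip_force(),np.round(current_force(),2))
servo_line(np.array([*g,.10]),rate=.15)
print("gap",current_finger_gap(),current_time_s())
O=np.array([.5356,.0921]);yaw=np.radians(9.68);y=np.array([-np.sin(yaw),np.cos(yaw)])
p=O-y*.036
goto(np.array([*p,.15]),down(yaw)); sleep(.3)
tp,qq=np.array(current_tcp_pos()),current_eef_rot()
f=grab_frame("wrist"); M=wristM(f,tp,qq); save("w_held",f["img"]); P=cloud(f,M)
np.savez("w_held",img=f["img"],P=P,d=f["depth"],M=M,K=[f[k] for k in("fx","fy","cx","cy","k1")])
print(tp.round(4),current_time_s(),np.round(current_force(),2))
E
```

```text
at [ 0.5517 -0.2062  0.0166] [0.01 0.61 0.2 ]
gap 0.010713860340392296 58.86343717575073 [0.03 0.86 4.11]
gap 0.011271837349913386 9.3667
[0.5417 0.0558 0.1497] 10.7833 [ 0.09  0.13 -1.63]
```

View pics/w_held.png

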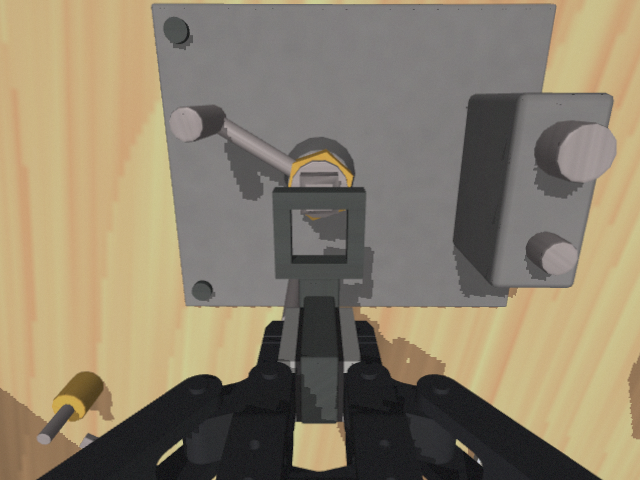

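The key is held with its head at (320,232). The socket stands over the screw, which shows through it at (320,195), and the knob is at (187,124). Next I'll measure the held head.

```bash
python3 - <<'E'
from m import *
a=np.load("w_held.npz");P,d=a["P"],a["d"]
show("head",*blob(P,d,320,232,.138,.150,65))
x,r=blob(P,d,320,232,.128,.155,65);show("head2",x,r)
show("knob",*blob(P,d,187,124,.092,.102,30))
x,r=blob(P,d,350,150,.008,.016,260);show("plate",x,r)
x,r=blob(P,d,320,195,.061,.07,45);show("shoulder",x,r)
M=a["M"];fx,fy,cx,cy,k1=a["K"]
def px(pts,z):
    pts=np.array(pts,float); x=(pts-[cx,cy])/[fx,fy]; y=x.copy()
    for _ in range(8): y=x/(1+k1*(y**2).sum(1,keepdims=True))
    D=np.c_[y[:,0],-y[:,1],-np.ones(len(y))]@M[:3,:3].T
    return M[:3,3]+D*((z-M[2,3])/D[:,2:])
c=px([[273,188],[365,187],[275,278],[364,277]],.144);print(c.round(4),c.mean(0).round(4))
for i,j in((0,1),(2,3),(2,0),(3,1)): e=c[j]-c[i];print(np.degrees(np.arctan2(e[1],e[0])).round(2),np.linalg.norm(e[:2]).round(4))
E
```

```text
head 6038 mean [0.5366 0.089  0.1427] rect [0.5369 0.0866] [0.0342 0.0422] 9.54 zmed 0.1428
head2 6615 mean [0.5365 0.0894 0.142 ] rect [0.5369 0.0866] [0.0342 0.0422] 9.52 zmed 0.1427
knob 1030 mean [0.472  0.1179 0.0964] rect [0.4715 0.1175] [0.0153 0.0153] 10.81 zmed 0.0966
plate 83511 mean [0.5453 0.1134 0.0118] rect [0.5558 0.095 ] [0.2404 0.2004] 9.39 zmed 0.0118
shoulder 732 mean [0.5349 0.099  0.0657] rect [0.5372 0.0928] [0.0285 0.0311] 34.83 zmed 0.0657
[[0.5173 0.1062 0.144 ]
 [0.5496 0.112  0.144 ]
 [0.5226 0.0716 0.144 ]
 [0.5562 0.0777 0.144 ]] [0.5364 0.0919 0.144 ]
10.21 0.0328
10.28 0.0342
98.77 0.035
100.99 0.035
```

```bash
python3 - <<'E'
from h import *
p=np.array(current_tcp_pos()); p[:2]+=[-.0005,.0006]
servo_line(np.array([p[0],p[1],.110]),rate=.08); sleep(.1)
f0=np.array(current_force());print("f0",f0.round(2))
z=.108
while z>.0805:
    z-=.0015; servo_line(np.array([p[0],p[1],z]),rate=.03)
    f=np.array(current_force())-f0
    print(round(z,4),current_tcp_pos()[2].round(4),f.round(1),np.round(current_wrist_torque(),2))
    if f[2]>8 or np.hypot(*f[:2])>10: break
print(current_time_s(),np.round(current_tcp_pos(),4))
E
```

```text
f0 [ 0.07  0.21 -0.83]
0.1065 0.1065 [-0.3 -0.3 -0.8] [ 0.    0.03 -0.04]
0.105 0.1049 [ 0.6  0.  -0.8] [-0.03 -0.01  0.  ]
0.1035 0.1034 [ 0.7 -0.2 -0.8] [-0.03  0.   -0.09]
0.102 0.1019 [ 0.  -0.3 -0.3] [-0.    0.03  0.02]
0.1005 0.1004 [-1.3  0.6 -0.4] [0.02 0.02 0.03]
0.099 0.0989 [ 0.2  0.5 -0.8] [-0.01 -0.03  0.01]
0.0975 0.0974 [ 0.1 -1.7 -0. ] [ 0.01 -0.   -0.04]
0.096 0.0959 [ 0.3  0.  -1.4] [ 0.01 -0.02 -0.01]
0.0945 0.0943 [-0.4  1.2 -1. ] [ 0.07 -0.06 -0.03]
0.093 0.0929 [ 0.2  0.3 -0.6] [ 0.04 -0.02 -0.01]
0.0915 0.0914 [-0.2  0.2 -2.1] [0.07 0.   0.01]
0.09 0.0899 [ 0.1 -0.1 -1.6] [ 0.09  0.01 -0.03]
0.0885 0.0884 [ 0.7 -0.3 -1.4] [ 0.1  -0.    0.01]
0.087 0.0869 [-0.2  0.8 -2.3] [ 0.1  -0.02 -0.01]
0.0855 0.0854 [ 0.1  0.8 -1.5] [ 0.1  -0.01  0.02]
0.084 0.0839 [-0.7  1.  -1.4] [ 0.15 -0.04 -0.06]
0.0825 0.0826 [ 0.3  0.2 -0.2] [ 0.15 -0.    0.01]
0.081 0.0826 [-3.2 -0.6 11.3] [0.1  0.7  0.01]
16.05 [0.5415 0.0566 0.0826]
```

It went down without catching and bottomed at TCP z = 0.0826, the seated height. I'll release, retreat and check.

```bash
python3 - <<'E'
from m import *
p=np.array(current_tcp_pos())
servo_line(np.array([p[0],p[1],.0827]),rate=.05); set_gripper(.035)
servo_line(np.array([p[0],p[1],.17]),rate=.15)
yaw=np.radians(9.6)
goto(np.array([.50,.05,.22]),down(yaw)); sleep(.2)
tp,qq=np.array(current_tcp_pos()),current_eef_rot()
f=grab_frame("wrist"); M=wristM(f,tp,qq); save("w_seat",f["img"]); P=cloud(f,M)
np.savez("w_seat",img=f["img"],P=P,d=f["depth"],M=M)
c,s=np.cos(yaw),np.sin(yaw); O=np.array([.5358,.0919])
L=(P[...,:2]-O)@np.array([[c,-s],[s,c]])
d=f["depth"]>0
def st(n,m): 
    x=L[m&d]*1e3; z=P[m&d][:,2]*1e3; r=cv2.minAreaRect(x.astype(np.float32))
    print(n,len(x),"z",np.percentile(z,[5,50,95]).round(1),"rect",np.round(r[0],1),np.round(r[1],1),round(r[2],1))
Z=P[...,2]
reg=lambda x0,x1,y0,y1:(L[...,0]>x0/1e3)&(L[...,0]<x1/1e3)&(L[...,1]>y0/1e3)&(L[...,1]<y1/1e3)
st("keytop",(Z>.071)&(Z<.08)&reg(-30,30,-100,25))
st("headend",(Z>.071)&(Z<.08)&reg(-30,30,-17,25))
st("handleend",(Z>.071)&(Z<.08)&reg(-11,30,-90,-55))
st("tab",(Z>.11)&(Z<.125)&reg(-30,30,-60,0))
st("sq",(Z>.079)&(Z<.088)&reg(-12,12,-12,12))
st("knob",(Z>.09)&(Z<.102)&reg(-75,-40,10,60))
st("pin",(Z>.082)&(Z<.09)&reg(-28,-8,-80,-58))
print(current_time_s())
save("seatcrop",cv2.resize(f["img"][60:420,160:600],(733,600),interpolation=cv2.INTER_CUBIC))
E
```

```text
keytop 3177 z [74.  75.8 78.6] rect [ -1.4 -35.3] [104.6  35.8] 87.2
headend 1875 z [74.  75.8 79. ] rect [ 0.4 -0.4] [34.9 33.3] 0.0
handleend 742 z [74.6 75.7 76.8] rect [  0.  -71.4] [16.1 32.4] 0.1
tab 824 z [112.1 117.6 118.7] rect [ -0.1 -36.2] [12.4 23.9] 0.7
sq 757 z [79.5 82.3 83.7] rect [ 0.3 -0.1] [20.1 19.5] 0.1
knob 543 z [95.  96.6 97.7] rect [-59.5  35.9] [15.2 15.3] 89.8
pin 156 z [83.4 85.6 86.8] rect [-16. -70.] [9.1 9.4] 30.3
18.0
```

View pics/seatcrop.png

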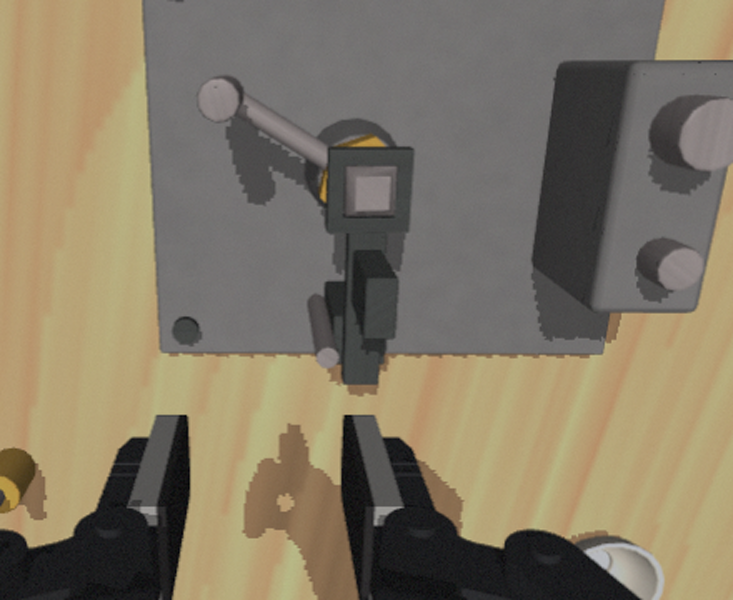

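The key is seated: its top is 76 mm up all over, it is square to the head, and its handle lies on the ledge about 3 mm from the pin. Next comes the lever, with the fingers straddling the knob and the trailing pad pushing along the arc under force watch.

```bash
cat > lev.py <<'E'
from h import *
yaw=np.radians(9.6);O=np.array([.5358,.0919]);c,s=np.cos(yaw),np.sin(yaw);Rw=np.array([[c,-s],[s,c]])
ZT=.061
def pose(phi,z=ZT):
    p=O+Rw@(.070*np.array([-np.cos(phi),np.sin(phi)]))
    return np.array([*p,z]),down(yaw+np.pi/2-phi)
def tan(phi): return Rw@np.array([np.sin(phi),np.cos(phi)])
def rad(phi): return Rw@np.array([-np.cos(phi),np.sin(phi)])
def force(n=4):
    F=[]
    for _ in range(n): F.append(current_force()); sleep(.015)
    return np.mean(F,0)
E
python3 - <<'E'
from lev import *
phi=np.arctan2(35.9,59.5)
for a in(phi,phi+1,phi+2): print(np.round(solve_ik(*pose(a)),2))
set_gripper(.024)
goto(*pose(phi,.14)); servo_line(pose(phi,.14)[0],rate=.1); sleep(.15); f0=force(6)
servo_line(pose(phi)[0],rate=.1); sleep(.1)
f=force(6)-f0; print("down",f.round(2),current_finger_gap(),np.round(current_tcp_pos(),4),current_time_s())
np.savez("st",phi=phi,f0=f0)
E
```

```text
[ 0.24  0.33 -0.52  0.72  0.    0.62]
[ 0.3   0.42 -0.37  0.78  0.    1.67]
[ 0.24  0.51 -0.22  0.84  0.    2.61]
down [ 0.26 -0.19 -0.  ] 0.023743577791053898 [0.4713 0.1177 0.0617] 20.7583
```

```bash
python3 - <<'E'
from lev import *
S=np.load("st.npz");phi0=float(S["phi"]);f0=S["f0"];phi=phi0;log=[]
while phi-phi0<1.95 and current_time_s()<42:
    phi+=.0025/.07; p,q=pose(phi); servo_line(p,q,rate=.025)
    f=force(2)-f0; t=-f[:2]@tan(phi); log.append((phi-phi0,t,f[:2]@rad(phi)))
    if t>2.0:
        f=force(5)-f0; t=-f[:2]@tan(phi); print("chk",round(phi-phi0,3),t.round(2))
        if t>2.0: break
L=np.array(log);print(L[::4].round(2).tolist(),L[-4:].round(2).tolist(),current_time_s())
np.savez("st2",phi=phi,f0=f0)
E
```

```text
chk 1.571 3.64
[[0.04, -0.59, 0.03], [0.18, 0.04, -0.55], [0.32, -0.44, -0.76], [0.46, -0.56, -0.69], [0.61, -0.22, -0.99], [0.75, -0.41, -0.3], [0.89, -0.04, -0.18], [1.04, -0.69, -0.25], [1.18, 0.06, 0.04], [1.32, -0.49, -0.1], [1.46, 0.51, -0.28]] [[1.46, 0.51, -0.28], [1.5, -0.09, 0.61], [1.54, 1.06, 0.18], [1.57, 3.27, 0.63]] 33.3083
```

```bash
python3 - <<'E'
from lev import *
S=np.load("st2.npz");phi=float(S["phi"]);f0=S["f0"];log=[];n=0
while n<60 and current_time_s()<52:
    n+=1; phi+=.0005/.07; p,q=pose(phi); servo_line(p,q,rate=.02)
    f=force(4)-f0; t=-f[:2]@tan(phi); log.append((round(phi,4),round(t,1),round(f[:2]@rad(phi),1),round(f[2],1)))
    if t>11.7:
        sleep(.2); f=force(8)-f0; t=-f[:2]@tan(phi); print("hold",t.round(2))
        if t>11.6: break
print(log,current_time_s(),np.round(current_tcp_pos(),4),pose(phi)[0].round(4))
np.savez("st3",phi=phi,f0=f0)
E
```

```text
hold 12.0
[(2.1215, np.float64(5.2), np.float64(0.3), np.float64(1.7)), (2.1286, np.float64(5.5), np.float64(-0.1), np.float64(2.4)), (2.1357, np.float64(6.3), np.float64(0.6), np.float64(2.5)), (2.1429, np.float64(6.5), np.float64(0.2), np.float64(2.9)), (2.15, np.float64(7.0), np.float64(0.8), np.float64(2.7)), (2.1572, np.float64(7.6), np.float64(0.1), np.float64(3.2)), (2.1643, np.float64(8.2), np.float64(0.3), np.float64(3.5)), (2.1715, np.float64(8.4), np.float64(0.1), np.float64(3.8)), (2.1786, np.float64(9.3), np.float64(-0.3), np.float64(4.2)), (2.1857, np.float64(9.7), np.float64(0.2), np.float64(4.4)), (2.1929, np.float64(10.2), np.float64(0.2), np.float64(4.8)), (2.2, np.float64(11.1), np.float64(0.3), np.float64(5.4)), (2.2072, np.float64(11.2), np.float64(0.3), np.float64(5.6)), (2.2143, np.float64(11.6), np.float64(-0.0), np.float64(5.5)), (2.2215, np.float64(12.3), np.float64(-0.3), np.float64(5.7))] 38.3917 [0.5638 0.1553 0.0605] [0.5683 0.1539 0.061 ]
```

It reads 12 N steady. I'll back off, lift clear and check.

```bash
python3 - <<'E'
from m import *
from lev import *
S=np.load("st3.npz");phi=float(S["phi"]);f0=S["f0"]
p=np.array(current_tcp_pos());p[:2]-=tan(phi)*.0038;p[2]=ZT
servo_line(p,rate=.03);sleep(.1);print("off",(force(5)-f0).round(2))
p[2]=.16;servo_line(p,rate=.12)
goto(np.array([.50,.05,.24]),down(yaw)); sleep(.2)
tp,qq=np.array(current_tcp_pos()),current_eef_rot()
f=grab_frame("wrist"); P=cloud(f,wristM(f,tp,qq)); d=f["depth"]>0
L=(P[...,:2]-O)@Rw; Z=P[...,2]
def st(n,m):
    x=L[m&d]*1e3; z=P[m&d][:,2]*1e3; r=cv2.minAreaRect(x.astype(np.float32))
    print(n,len(x),"z",np.percentile(z,[5,50,95]).round(1),"rect",np.round(r[0],1),np.round(r[1],1),round(r[2],1))
reg=lambda x0,x1,y0,y1:(L[...,0]>x0/1e3)&(L[...,0]<x1/1e3)&(L[...,1]>y0/1e3)&(L[...,1]<y1/1e3)
st("handleend",(Z>.071)&(Z<.08)&reg(-11,30,-90,-55))
st("tab",(Z>.11)&(Z<.125)&reg(-30,30,-60,0))
st("sq",(Z>.079)&(Z<.088)&reg(-12,12,-12,12))
st("knob",(Z>.09)&(Z<.102)&reg(-20,70,30,80))
save("final",cv2.resize(f["img"][60:420,160:600],(733,600),interpolation=cv2.INTER_CUBIC)); print(current_time_s())
E
```

```text
off [-2.76  0.77  0.33]
handleend 641 z [74.6 75.8 77. ] rect [ -3.  -71.2] [32.3 15.8] 89.6
tab 718 z [112.6 117.6 118.7] rect [ -1.6 -35.9] [24.4 12.2] 87.0
sq 665 z [79.4 82.2 83.8] rect [ 0.  -0.1] [19.7 19.9] 82.3
knob 554 z [93.  96.3 97.7] rect [31.5 62.8] [15.2 15.3] 65.6
41.0417
```

View pics/final.png

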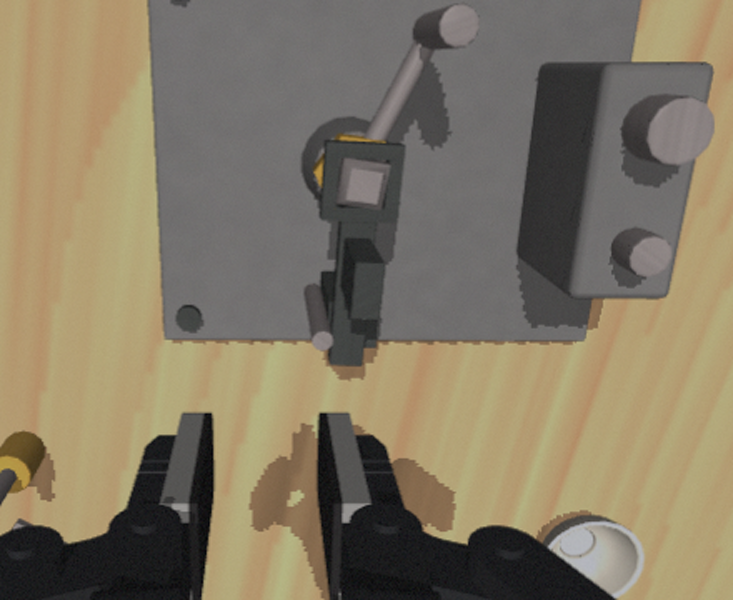

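The key is still seated with its top at 76 mm, and its handle bears on the pin. The square has turned about 0.13 rad, within the 0.3 limit. The lever is at its seat after the 12 N pull, nothing else has moved, and the robot is clear.

```bash
python3 -c "
from workcell import *
print(close_job(),current_time_s())"
```

```text
the job is handed in; nothing more can be done
the job is handed in; nothing more can be done
```

I handed the job in at about 41 s: the key is seated with its handle against the stop pin, and the jam nut was pulled to about 12 N. The screw turned about 0.13 rad, inside the 0.3 limit. The lever sprang back about 3 mm on release, so I can't say how much of that load the nut still holds.

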